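Pack the full-arch denture case into the divided work pan

ROBOT

A 6-joint arm with a two-finger parallel gripper is mounted at the origin on the work surface. World frame = base frame: x ahead of the robot, y to its left, z up, the work surface at z = 0. Lengths are in m, angles in rad, forces in N, time in s.
With the tool pointing down it reaches from about 0.425 to 0.925 m from the base axis. Payload 12.5 kg.
Tool frame: the origin (TCP) lies on the centre line of the jaws, within the pads' length; the fingertips stand 11 mm ahead of it and the grasp point (between the pads) lies 8 mm behind it; z points along the fingers, y is the line along which they close (so a half turn about z gives the same grasp; the last joint's range is limited). The gripper opens to 85 mm and grips with 20 to 120 N. Pads are 22 mm wide; open, the fingers measure 114 mm over their backs; the gripper's body (76 mm by 85 mm) begins 54 mm behind the grasp point. The pads swing forward as they close: fully open they stand 13 mm farther back than shut.
Start: joints at [-1.244, 0.491, 1.559, -0, 1.092, -0.106], TCP at [0.262, -0.567, 0.242] pointing down, gripper open.
Joint ranges: [-3.1, 3.1], [-0.84, 2.19], [0.05, 2.79], [-1.13, 4.28], [0.06, 2.93], [-2.69, 2.69]. Speed limits (rad/s): [2.22, 2.22, 2.79, 3.14, 3.14, 3.14].

INTERFACE

Orientations are given as a unit quaternion [x, y, z, w].
In Python, from plant import bot, cams, ticket gives the robot as it stands.
- The arm moves only by the tool apply_moves, never from a script. Its argument "deltas" is a list of rows, each an object of numbers: "dx", "dy", "dz": the shift along the world's x, y, z in m; "wx", "wy", "wz": the turn, a rotation vector about the world's x, y, z in degrees. In form: [{"dx": .., "dy": .., "dz": .., "wx": .., "wy": .., "wz": ..}, ...]. A call has 1 to 20 rows; each row is the pose to reach, as a shift and turn from the pose commanded when the call began; what a row does not reach only later rows make up. A row lasts 1/8 s, in which the tool goes at most 62.5 mm and 10.7 degrees, less where a joint would pass 70% of its speed; a pose out of reach is approached as far as the arm can. A call with a gripper value outside its range is refused whole. "claw" is the closure, from -1 (fully open) to 1 (shut), set as the call begins (left out, the last holds). The fingers move at their own pace and stop on an object; "force" is the grip in N (left out, the last holds). Time passes only in rows, so rows that repeat a pose let the fingers close. It gives the time, the measured TCP pose, the force, the opening and the grip force at its end, in the units of the state.
- bot.observe(): the state, without advancing time (a new reading comes with each control period).
- cams.camera(name): name is "side" or "top"; returns (picture, depth): 384x512x3 uint8, blue, green, red; 384x512 float32, m along the optical axis (not along the pixel's ray), 0 where there is no reading.
- cams.camera_info(name): a dict with "fx", "fy", "cx", "cy" (pixels), "world_to_cam" (4x4, takes a point from world to camera coordinates). Camera axes: x right, y up, looking along -z (the intrinsics and any distortion apply to the point x, -y, -z); pixel columns grow to the right and rows downward; lengths in m; the calibration is good to about 2 mm. A picture is of the moment at which its call begins. camera_info takes no time and is no camera call.
- ticket.close_job(): hands the job in; it is judged then, once.
The state is a dict: "time": time; "qpos": joint angles; "dq": joint speeds; "joint_efforts": joint torques, N m; "tool_pos": TCP position; "orientation": TCP orientation; "contact_force": force on the tool from outside, world axes, zero at the start; "ft_torque": the same for the moment, N m; "grip_width": finger opening in m; "grasp_force": force on a finger pad.
Only numpy, scipy, OpenCV 4.12 (cv2) and the standard library are available. Lean on these libraries where they do the work, as an engineer would, in place of code of your own. Each camera call takes 0.05 s, during which the arm holds its last target. There are 200 camera calls.

TASK

Pack the full-arch case from the bench mat into the divided work pan: the two full casts side by side in the long compartment, the denture in the small compartment with the rubber pad, and the full impression tray in the bare small compartment, each right way up and flat on the compartment's floor. The half-arch cast and the half-arch tray are another job: leave them where they lie. The pieces are brittle, so set them down gently instead of dropping them, and do not push the burs or the jar about.

Things in the scene. Friction and masses are not known exactly. Their poses are not given: they have to be found in the camera images.
- pan: Fixed divided pan, any yaw, 192 (x) x 180 (y) mm, walls 4 thick, 15 high, floor top 3 mm up. Origin: centre of underside. Long compartment 96 x 172 mm inside, centred at x +44, y 0, for both casts. Two small ones 84 x 84 mm, centred at x -50: at y +44 with black rubber pad (top 5 mm up), for the denture; at y -44 bare, for the full tray.
- upper_cast: Full-arch upper cast, off-white stone, 130 g: trimmed base 54 (x) x 64 (y) mm, 24 high, upright faces, flat heel, flat front 34 wide, bevelled front corners; horseshoe of teeth to 37 mm, palate filled to 28. Grip across x (54) on the base, or y. Lies flat on a 3 mm mat, any yaw. Origin: centre of underside; -x to the front teeth, z up.
- lower_cast: Full-arch lower cast, off-white stone, 120 g: base as the upper's, 54 (x) x 64 (y) x 24 mm high; horseshoe of teeth to 37 mm, but empty inside down to the base at 24. Grip across x (54) on the base, or y. Lies flat on a 3 mm mat, any yaw. Origin: centre of underside; -x to the front teeth, z up.
- denture: Full lower denture, 30 g: pink horseshoe, cream teeth, 52 (x) x 64 (y) mm, 22 high, teeth up; pink base 13 thick and 13 high, tooth row 8.5 thick; open at +x, 38 wide inside. Pinch its front arch along x, its middle 19 mm from the origin towards -x; or grip across y. Lies flat on a 3 mm mat, any yaw. Origin: centre of underside, in the open space.
- tray: Full-arch impression tray, pale grey acrylic, 30 g: horseshoe 56 (x) x 65 (y) mm, 13 high, flat palate plate between its legs, upright stub handle at the front, 10 (x) x 16 (y) mm, top 36 mm above the underside, middle 21 mm from the origin towards -x: pinch it there. Lies flat on a 3 mm mat, any yaw. Origin: centre of underside, z up.
- half_cast: Look-alike, to be left: half-arch cast of the same off-white stone, one side of the jaw only, 54 (x) x 36 (y) mm, 37 high, on the same mat. Origin: centre of underside.
- half_tray: Look-alike, to be left: half-arch tray of the same pale grey acrylic, one curved leg without palate plate, about 56 (x) x 37 (y) mm, 13 high, with a like stub handle (top at 36 mm), on the same mat. Origin: centre of underside.
- bur_stand: Bystander beyond the work: round bur stand, 88 mm across, wooden foot, black top, upright burs, about 70 mm high. Origin: centre of underside.
- bur_block: Bystander beyond the work: white block 34 x 66 x 20 mm with ten upright burs, about 60 mm high. Origin: centre of underside.
- jar: Bystander beyond the work: brown glass jar, white lid, 54 mm across, 58 mm high. Origin: centre of underside.
Not all that is in view belongs to the job. Of the things that look like the denture, take the one that is nearest to the robot's base at the start.

How it is judged:
By the outcome, as a careful person would: the job done as asked, in the order asked, and still so for the second after the job is handed in, with the robot touching nothing.
It also fails if it takes over 96 s, if anything falls off the work surface, if the arm or the gripper's body presses on something with over 40 N, if the wrist force passes 120 N, or if a joint passes its speed limit or range.

## Working session

There is one attempt and no reset: what is moved stays moved. The work goes in short steps, Python scripts to look and compute and a tool call to move; the robot and the scene stay as the last step left them, time stands still between calls to the robot, and variables do not carry over. Pictures are saved under pics/ and viewed, at most 14 in all, crops included, and the job is handed in when it is done.

Besides the shell and the picture viewer there is one more tool, called as name(argument=value, ...) on one line, values as JSON. apply_moves: Moves the arm, as the interface text tells. Its arguments: {"type":"object","properties":{"deltas":{"type":"array","items":{"type":"object","properties":{"dx":{"type":"number"},"dy":{"type":"number"},"dz":{"type":"number"},"wx":{"type":"number"},"wy":{"type":"number"},"wz":{"type":"number"}}}},"claw":{"type":"number"},"force":{"type":"number"}},"required":["deltas"]}

```bash
mkdir -p pics; ls; cat > h.py <<'E'
import numpy as np, cv2
from plant import bot, cams, ticket
def snap(n, f=None):
    im,d=cams.camera(n); im=np.array(im)
    if f: cv2.imwrite('pics/'+f,im)
    i=cams.camera_info(n); T=np.linalg.inv(np.array(i['world_to_cam']))
    v,u=np.mgrid[0:384,0:512]
    P=np.stack([(u-i['cx'])/i['fx']*d,-(v-i['cy'])/i['fy']*d,-d,np.ones_like(d)],-1)@T.T
    W=P[...,:3]; W[d==0]=np.nan
    return im,d,W
E
python3 - <<'E'
from h import *
for n in('top','side'):
    im,d,W=snap(n,n+'0.png'); np.savez(n+'0.npz',im=im,d=d,W=W); i=cams.camera_info(n); print({k:i[k] for k in i})
    print(W[192,256],np.nanmin(W[...,2]))
print(bot.observe())
E
```

```text
pics
{'fx': 366.3765528075058, 'fy': 366.3765528075058, 'cx': 255.77726240206763, 'cy': 192.49197529289054, 'world_to_cam': array([[ 6.54357543e-04, -9.99893456e-01, -1.45824397e-02,
        -6.17661796e-02],
       [ 9.96558297e-01, -5.56736162e-04,  8.28930074e-02,
        -6.24958897e-01],
       [-8.28922943e-02, -1.45864930e-02,  9.96451756e-01,
        -9.55991603e-01],
       [ 0.00000000e+00,  0.00000000e+00,  0.00000000e+00,
         1.00000000e+00]])}
[ 0.62833727 -0.06199088  0.00121219] -0.7698068362052335
{'fx': 426.1156167131737, 'fy': 426.1156167131737, 'cx': 253.44359196774502, 'cy': 194.61107062784058, 'world_to_cam': array([[-0.77797352, -0.62812663, -0.01463345,  0.42077952],
       [ 0.3788144 , -0.48751174,  0.78665872, -0.29463626],
       [-0.50125527,  0.60645629,  0.61721464, -0.71755279],
       [ 0.        ,  0.        ,  0.        ,  1.        ]])}
[ 0.63275536 -0.12443781  0.00136296] -0.7624692339802749
{'time': 0.1, 'qpos': array([-1.24360631e+00,  4.91483172e-01,  1.55937032e+00, -2.14030185e-06,
        1.09167066e+00, -1.05585378e-01]), 'dq': array([-0.00178695, -0.00260396, -0.00215037, -0.00190332,  0.00073898,
       -0.00052607]), 'joint_efforts': array([ 3.34994744e-03, -6.19447947e+01, -2.62024748e+01, -3.15071190e-05,
        2.86220711e-03,  9.97907250e-06]), 'tool_pos': array([ 0.26209271, -0.56720084,  0.24180244]), 'orientation': array([ 9.76679180e-01,  2.14703431e-01, -5.24443121e-05, -4.62789477e-04]), 'contact_force': array([-0.28583234,  0.94014606,  0.07623429]), 'ft_torque': array([ 0.03071325, -0.00018601,  0.00782287]), 'grasp_force': 0.0, 'grip_width': 0.08560276958468398}
```

View pics/top0.png

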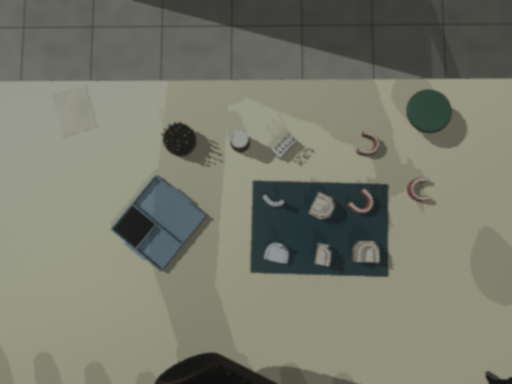

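View pics/side0.png

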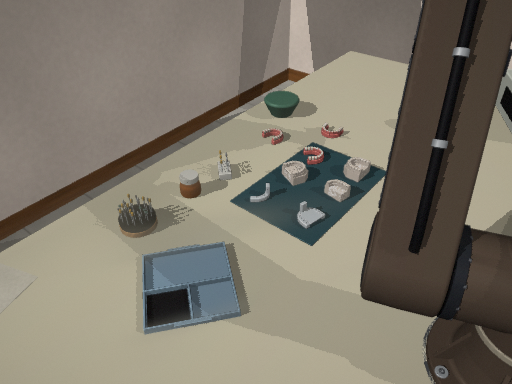

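The top view shows the pan at about (160,222) px and the mat at about (320,228). On the mat are full casts at (321,206) and (366,251), the denture at (362,202) and the tray at (276,253). The half cast is at (323,255) and the half tray at (274,200). Two other dentures lie off the mat at (369,145) and (420,189).

```bash
python3 - <<'E'
from h import *
z=np.load('top0.npz'); im,W=z['im'],z['W']
h=np.nan_to_num(W[...,2])
print('mat z',np.median(h[220:235,290:310]),'table',np.median(h[300:330,300:400]),'panfloor',np.median(h[203:210,165:172]))
m=((h>0.009)&(h<.12)).astype(np.uint8); m[330:]=0;m[:85]=0
n,l,s,c=cv2.connectedComponentsWithStats(m,connectivity=4)
for k in range(1,n):
    if s[k,4]<40: continue
    p=W[l==k]; r=cv2.minAreaRect((p[:,:2]*1000).astype(np.float32))
    print(c[k].round(),s[k,4],'ctr',np.round(r[0]),'size',np.round(r[1]),'ang',round(r[2],1),'zmax',p[:,2].max().round(4), 'dist',np.hypot(*r[0]).round(), 'mean',(p[:,:2].mean(0)*1000).round())
a=cv2.resize(im[180:278,248:392],None,fx=5.5,fy=5.5,interpolation=cv2.INTER_CUBIC)
cv2.imwrite('pics/mat.png',a)
E
```

```text
mat z 0.002478874321128366 table -0.00038423575639401353 panfloor 0.0022720212826463637
[428. 111.] 1541 ctr [ 839. -517.] size [115. 115.] ang 47.7 zmax 0.0623 dist 985.0 mean [ 837. -515.]
[179. 139.] 862 ctr [771. 148.] size [85. 85.] ang 88.0 zmax 0.0737 dist 785.0 mean [769. 146.]
[239. 141.] 351 ctr [764. -18.] size [49. 50.] ang 67.3 zmax 0.0627 dist 764.0 mean [760. -18.]
[370. 144.] 216 ctr [ 758. -370.] size [51. 62.] ang 71.1 zmax 0.0259 dist 843.0 mean [ 758. -371.]
[283. 145.] 314 ctr [ 755. -136.] size [33. 66.] ang 45.1 zmax 0.0624 dist 767.0 mean [ 754. -136.]
[155. 224.] 738 ctr [546. 205.] size [181. 202.] ang 51.3 zmax 0.0202 dist 583.0 mean [541. 211.]
[417. 189.] 230 ctr [ 635. -498.] size [63. 51.] ang 4.9 zmax 0.0253 dist 807.0 mean [ 634. -495.]
[362. 203.] 230 ctr [ 598. -347.] size [51. 63.] ang 44.8 zmax 0.0286 dist 691.0 mean [ 597. -347.]
[321. 206.] 470 ctr [ 587. -239.] size [54. 64.] ang 63.9 zmax 0.0442 dist 634.0 mean [ 588. -236.]
[272. 201.] 113 ctr [ 602. -105.] size [59. 23.] ang 68.4 zmax 0.0417 dist 611.0 mean [ 601. -106.]
[365. 252.] 504 ctr [ 470. -351.] size [63. 54.] ang 88.5 zmax 0.0441 dist 587.0 mean [ 469. -349.]
[276. 253.] 405 ctr [ 467. -117.] size [64. 51.] ang 78.1 zmax 0.0423 dist 481.0 mean [ 465. -117.]
[322. 255.] 292 ctr [ 462. -239.] size [37. 54.] ang 79.4 zmax 0.0434 dist 520.0 mean [ 461. -237.]
```

View pics/mat.png

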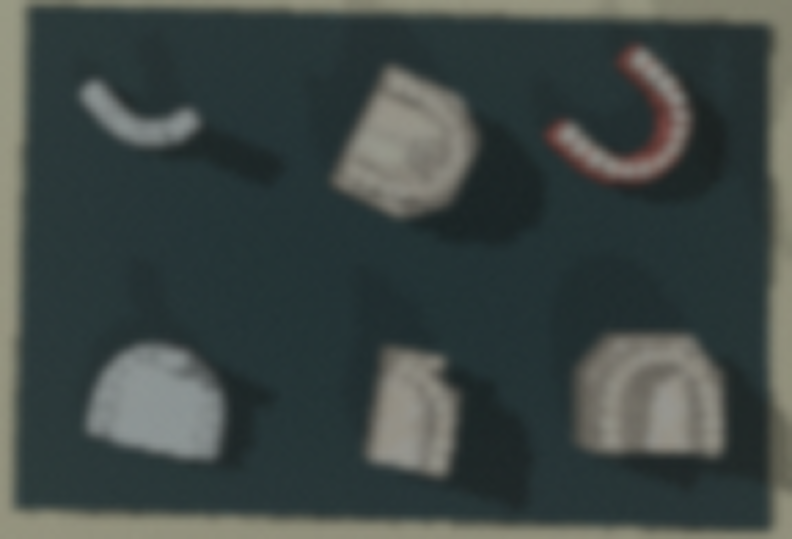

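```bash
python3 - <<'E'
from h import *
from scipy.optimize import minimize
z=np.load('top0.npz'); W=z['W']; 
def fit(W,x0):
    s=(np.hypot(W[...,0]-.546,W[...,1]-.205)<.16); P=W[s]*1000
    def cost(p):
        c,sn=np.cos(p[2]),np.sin(p[2]); dx,dy=P[:,0]-p[0],P[:,1]-p[1]; x=c*dx+sn*dy;y=-sn*dx+c*dy
        o=(abs(x)<96)&(abs(y)<90); L=(abs(x-44)<48)&(abs(y)<86); a=(abs(x+50)<42)&(abs(y-44)<42); b=(abs(x+50)<42)&(abs(y+44)<42)
        h=np.where(o,15.,0); h[L|b]=3; h[a]=5
        return np.minimum(abs(P[:,2]-h),8).mean()
    best=min((minimize(cost,[x0[0]+i,x0[1]+j,x0[2]],method='Nelder-Mead',options=dict(initial_simplex=[[x0[0]+i,x0[1]+j,x0[2]],[x0[0]+i+5,x0[1]+j,x0[2]],[x0[0]+i,x0[1]+j+5,x0[2]],[x0[0]+i,x0[1]+j,x0[2]+.05]])) for i in(-4,0,4) for j in(-4,0,4)),key=lambda r:r.fun)
    return best.x,best.fun
for n in('top','side'):
    W=np.load(n+'0.npz')['W']
    x,f=fit(W,[546,205,np.radians(-38.7)]); print(n,x[:2].round(1),np.degrees(x[2]).round(1),f.round(2))
    for lo,c,nm in((25,(467,-117),'tray handle'),(25,(602,-105),'half handle')):
        q=W[(np.hypot(W[...,0]*1000-c[0],W[...,1]*1000-c[1])<45)&(W[...,2]>.025)]*1000
        print(nm,len(q),q.mean(0).round(1) if len(q) else '')
    for nm,c in(('low',(470,-351)),('up',(587,-239)),('dent',(598,-347)),('tray',(467,-117))):
        q=W[(np.hypot(W[...,0]*1000-c[0],W[...,1]*1000-c[1])<48)&(W[...,2]>(.007 if nm!='tray' else .006))]*1000
        r=cv2.minAreaRect(q[:,:2].astype(np.float32)); print(nm,np.round(r[0],1),np.round(r[1]),round(r[2],1))
E
```

```text
top [545.9 205.4] -38.8 1.66
tray handle 25 [ 486.9 -121.5   37.9]
half handle 23 [ 597.4 -126.8   38.4]
low [ 470.7 -347. ] [71. 61.] 81.3
up [ 590.8 -232.2] [71. 74.] 13.4
dent [ 603.5 -351.9] [51. 78.] 45.9
tray [ 473.1 -120.5] [73. 79.] 59.3
side [549.2 201.4] -38.8 1.43
tray handle 50 [ 486.5 -121.5   34.2]
half handle 31 [ 596.3 -125.8   35.7]
low [ 470.8 -353.3] [69. 55.] 89.4
up [ 581.6 -238.3] [57. 79.] 64.3
dent [ 594.4 -351.4] [63. 65.] 45.8
tray [ 470.2 -120.2] [75. 83.] 17.4
```

apply_moves(claw=-1, force=40, deltas=[{"dx": 0.02, "dy": 0.02, "dz": 0, "wz": 8}, {"dx": 0.05, "dy": 0.055, "dz": -0.01, "wz": 17}, {"dx": 0.085, "dy": 0.09, "dz": -0.03, "wz": 26}, {"dx": 0.12, "dy": 0.125, "dz": -0.05, "wz": 36}, {"dx": 0.15, "dy": 0.16, "dz": -0.08, "wz": 46}, {"dx": 0.185, "dy": 0.19, "dz": -0.11, "wz": 55}, {"dx": 0.208, "dy": 0.216, "dz": -0.142, "wz": 63.7}, {"dx": 0.208, "dy": 0.216, "dz": -0.142, "wz": 63.7}, {"dx": 0.208, "dy": 0.216, "dz": -0.142, "wz": 63.7}])

```text
validation failed for argument at $.de...
```

apply_moves(claw=-1, force=40, deltas=[{"dx": 0.03, "dy": 0.03, "dz": 0.0, "wx": 0.0, "wy": 0.0, "wz": 9.0}])

```text
time: 0.22
tool_pos: [0.2912, -0.5382, 0.2416]
orientation: [0.957, 0.291, -0.0, -0.0]
contact_force: [1.1, 0.4, 0.4]
grip_width: 0.0854
grasp_force: 0.0
```

apply_moves(deltas=[{"dx": 0.03, "dy": 0.035, "dz": -0.01, "wx": 0, "wy": 0, "wz": 9}, {"dx": 0.06, "dy": 0.07, "dz": -0.03, "wx": 0, "wy": 0, "wz": 18}, {"dx": 0.095, "dy": 0.105, "dz": -0.05, "wx": 0, "wy": 0, "wz": 28}, {"dx": 0.13, "dy": 0.14, "dz": -0.08, "wx": 0, "wy": 0, "wz": 38}, {"dx": 0.16, "dy": 0.17, "dz": -0.11, "wx": 0, "wy": 0, "wz": 47}, {"dx": 0.178, "dy": 0.186, "dz": -0.142, "wx": 0, "wy": 0, "wz": 54.7}, {"dx": 0.178, "dy": 0.186, "dz": -0.142, "wx": 0, "wy": 0, "wz": 54.7}, {"dx": 0.178, "dy": 0.186, "dz": -0.18, "wx": 0, "wy": 0, "wz": 54.7}, {"dx": 0.178, "dy": 0.186, "dz": -0.21, "wx": 0, "wy": 0, "wz": 54.7}, {"dx": 0.178, "dy": 0.186, "dz": -0.222, "wx": 0, "wy": 0, "wz": 54.7}, {"dx": 0.178, "dy": 0.186, "dz": -0.222, "wx": 0, "wy": 0, "wz": 54.7}])

```text
time: 1.6
tool_pos: [0.4699, -0.352, 0.0207]
orientation: [0.717, 0.697, 0.0, -0.0]
contact_force: [0.8, 0.5, -0.3]
grip_width: 0.0852
grasp_force: 0.0
```

```bash
python3 - <<'E'
from h import *
im,d,W=snap('side'); cv2.imwrite('pics/s1.png',cv2.resize(im[90:250,200:440],None,fx=3,fy=3))
o=bot.observe(); print(o['tool_pos'],o['orientation'])
E
```

```text
[ 0.47022382 -0.35210141  0.02127887] [7.16798756e-01 6.97279913e-01 3.75875089e-05 5.15292294e-04]
```

View pics/s1.png

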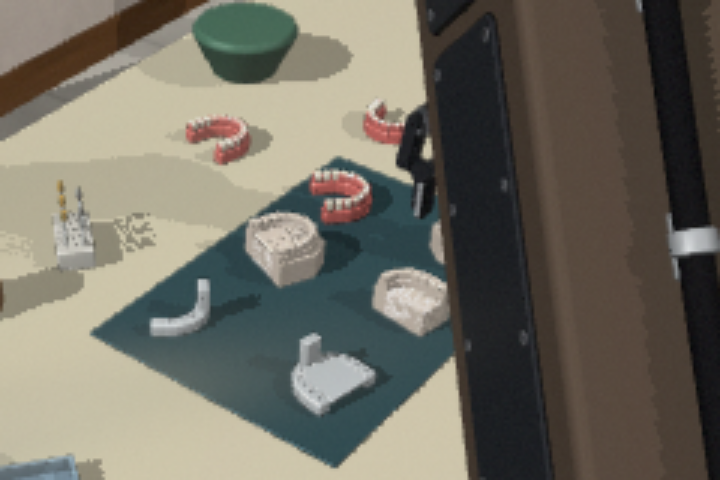

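The arm hides the lower cast in this view, at about (440,240) in the crop. The finger at (415,160) is clear on its far side, so I'm closing now.

apply_moves(claw=1, force=40, deltas=[{"dx": 0, "dy": 0, "dz": 0, "wx": 0, "wy": 0, "wz": 0}, {"dx": 0, "dy": 0, "dz": 0, "wx": 0, "wy": 0, "wz": 0}, {"dx": 0, "dy": 0, "dz": 0, "wx": 0, "wy": 0, "wz": 0}, {"dx": 0, "dy": 0, "dz": 0, "wx": 0, "wy": 0, "wz": 0}, {"dx": 0, "dy": 0, "dz": 0, "wx": 0, "wy": 0, "wz": 0}])

```text
time: 2.28
tool_pos: [0.4704, -0.3517, 0.0215]
orientation: [0.716, 0.698, -0.0, 0.001]
contact_force: [-2.4, 1.1, 7.0]
grip_width: 0.0529
grasp_force: 41.6
```

apply_moves(deltas=[{"dx": 0, "dy": 0, "dz": 0.02, "wx": 0, "wy": 0, "wz": 0}, {"dx": 0, "dy": 0, "dz": 0.06, "wx": 0, "wy": 0, "wz": 0}, {"dx": 0.005, "dy": 0.02, "dz": 0.085, "wx": 0, "wy": 0, "wz": -1}, {"dx": 0.015, "dy": 0.06, "dz": 0.085, "wx": 0, "wy": 0, "wz": -4}, {"dx": 0.028, "dy": 0.115, "dz": 0.085, "wx": 0, "wy": 0, "wz": -8}, {"dx": 0.042, "dy": 0.17, "dz": 0.085, "wx": 0, "wy": 0, "wz": -12}, {"dx": 0.055, "dy": 0.225, "dz": 0.085, "wx": 0, "wy": 0, "wz": -16}, {"dx": 0.069, "dy": 0.28, "dz": 0.085, "wx": 0, "wy": 0, "wz": -20}, {"dx": 0.082, "dy": 0.335, "dz": 0.085, "wx": 0, "wy": 0, "wz": -24}, {"dx": 0.096, "dy": 0.39, "dz": 0.085, "wx": 0, "wy": 0, "wz": -28}, {"dx": 0.109, "dy": 0.445, "dz": 0.085, "wx": 0, "wy": 0, "wz": -32}, {"dx": 0.122, "dy": 0.5, "dz": 0.085, "wx": 0, "wy": 0, "wz": -35}, {"dx": 0.132, "dy": 0.538, "dz": 0.085, "wx": 0, "wy": 0, "wz": -37.3}, {"dx": 0.137, "dy": 0.558, "dz": 0.085, "wx": 0, "wy": 0, "wz": -37.3}, {"dx": 0.137, "dy": 0.558, "dz": 0.085, "wx": 0, "wy": 0, "wz": -37.3}])

```text
time: 4.15
tool_pos: [0.607, 0.2073, 0.1053]
orientation: [0.901, 0.433, -0.0, 0.0]
contact_force: [-0.9, -0.7, -1.3]
grip_width: 0.0531
grasp_force: 43.2
```

```bash
python3 - <<'E'
from h import *
im,d,W=snap('side'); cv2.imwrite('pics/s2.png',cv2.resize(im[180:340,100:340],None,fx=3,fy=3))
o=bot.observe(); print(o['tool_pos'],o['orientation'],o['grip_width'])
im,d,W=snap('top'); cv2.imwrite('pics/t2.png',cv2.resize(im[160:290,90:260],None,fx=4.5,fy=4.5))
E
```

```text
[0.60688513 0.20627692 0.10527752] [ 9.01612309e-01  4.32545005e-01 -2.36126241e-04  8.60262624e-05] 0.05302834789625903
```

View pics/s2.png

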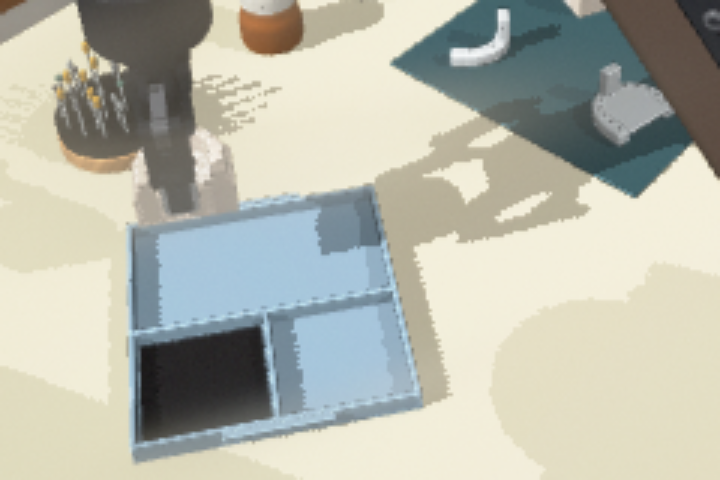

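The cast hangs from the jaws at about (190,175) px, over the far-left part of the long compartment. I'm lowering it.

apply_moves(deltas=[{"dx": 0, "dy": 0, "dz": -0.03, "wx": 0, "wy": 0, "wz": 0}, {"dx": 0, "dy": 0, "dz": -0.06, "wx": 0, "wy": 0, "wz": 0}, {"dx": 0, "dy": 0, "dz": -0.074, "wx": 0, "wy": 0, "wz": 0}, {"dx": 0, "dy": 0, "dz": -0.079, "wx": 0, "wy": 0, "wz": 0}, {"dx": 0, "dy": 0, "dz": -0.081, "wx": 0, "wy": 0, "wz": 0}, {"dx": 0, "dy": 0, "dz": -0.0825, "wx": 0, "wy": 0, "wz": 0}, {"dx": 0, "dy": 0, "dz": -0.0825, "wx": 0, "wy": 0, "wz": 0}])

```text
time: 5.12
tool_pos: [0.6073, 0.2067, 0.0233]
orientation: [0.902, 0.432, 0.0, 0.0]
contact_force: [0.2, -0.8, -0.4]
grip_width: 0.0531
grasp_force: 43.1
```

apply_moves(deltas=[{"dx": 0, "dy": 0, "dz": -0.001, "wx": 0, "wy": 0, "wz": 0}, {"dx": 0, "dy": 0, "dz": -0.002, "wx": 0, "wy": 0, "wz": 0}, {"dx": 0, "dy": 0, "dz": -0.0025, "wx": 0, "wy": 0, "wz": 0}, {"dx": 0, "dy": 0, "dz": -0.0025, "wx": 0, "wy": 0, "wz": 0}])

```text
time: 5.62
tool_pos: [0.6073, 0.2067, 0.0215]
orientation: [0.902, 0.432, 0.0, 0.0]
contact_force: [-3.7, -0.2, 10.6]
grip_width: 0.053
grasp_force: 44.5
```

apply_moves(claw=-0.45, deltas=[{"dx": 0, "dy": 0, "dz": 0.0012, "wx": 0, "wy": 0, "wz": 0}, {"dx": 0, "dy": 0, "dz": 0.0012, "wx": 0, "wy": 0, "wz": 0}, {"dx": 0, "dy": 0, "dz": 0.0012, "wx": 0, "wy": 0, "wz": 0}])

```text
time: 6.0
tool_pos: [0.6071, 0.2066, 0.0214]
orientation: [0.902, 0.432, -0.0, 0.0]
contact_force: [-0.6, 0.3, -0.1]
grip_width: 0.0619
grasp_force: 0.0
```

apply_moves(deltas=[{"dx": 0, "dy": 0, "dz": 0.015, "wx": 0, "wy": 0, "wz": 0}, {"dx": 0, "dy": 0, "dz": 0.05, "wx": 0, "wy": 0, "wz": 0}, {"dx": 0, "dy": 0, "dz": 0.079, "wx": 0, "wy": 0, "wz": 0}])

```text
time: 6.38
tool_pos: [0.6074, 0.2067, 0.1026]
orientation: [0.902, 0.432, 0.0, 0.0]
contact_force: [0.1, -0.4, -0.9]
grip_width: 0.062
grasp_force: 0.0
```

apply_moves(claw=-1, deltas=[{"dx": -0.002, "dy": -0.03, "dz": 0, "wx": 0, "wy": 0, "wz": -7}, {"dx": -0.004, "dy": -0.08, "dz": 0, "wx": 0, "wy": 0, "wz": -16}, {"dx": -0.006, "dy": -0.13, "dz": 0, "wx": 0, "wy": 0, "wz": -25}, {"dx": -0.009, "dy": -0.185, "dz": 0, "wx": 0, "wy": 0, "wz": -34}, {"dx": -0.011, "dy": -0.24, "dz": 0, "wx": 0, "wy": 0, "wz": -43}, {"dx": -0.013, "dy": -0.295, "dz": 0, "wx": 0, "wy": 0, "wz": -52}, {"dx": -0.016, "dy": -0.35, "dz": 0, "wx": 0, "wy": 0, "wz": -61}, {"dx": -0.018, "dy": -0.405, "dz": 0, "wx": 0, "wy": 0, "wz": -70}, {"dx": -0.02, "dy": -0.446, "dz": 0, "wx": 0, "wy": 0, "wz": -77.3}, {"dx": -0.02, "dy": -0.446, "dz": 0, "wx": 0, "wy": 0, "wz": -77.3}, {"dx": -0.02, "dy": -0.446, "dz": -0.03, "wx": 0, "wy": 0, "wz": -77.3}, {"dx": -0.02, "dy": -0.446, "dz": -0.065, "wx": 0, "wy": 0, "wz": -77.3}, {"dx": -0.02, "dy": -0.446, "dz": -0.08, "wx": 0, "wy": 0, "wz": -77.3}, {"dx": -0.02, "dy": -0.446, "dz": -0.08, "wx": 0, "wy": 0, "wz": -77.3}])

```text
time: 8.12
tool_pos: [0.5871, -0.2387, 0.0203]
orientation: [0.974, -0.225, -0.001, -0.0]
contact_force: [0.1, -0.9, 0.3]
grip_width: 0.0854
grasp_force: 0.0
```

```bash
python3 - <<'E'
from h import *
im,d,W=snap('side'); im2=im
cv2.imwrite('pics/s3.png',cv2.resize(im[120:340,100:400],None,fx=2.6,fy=2.6))
E
```

```text
(no output)
```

View pics/s3.png

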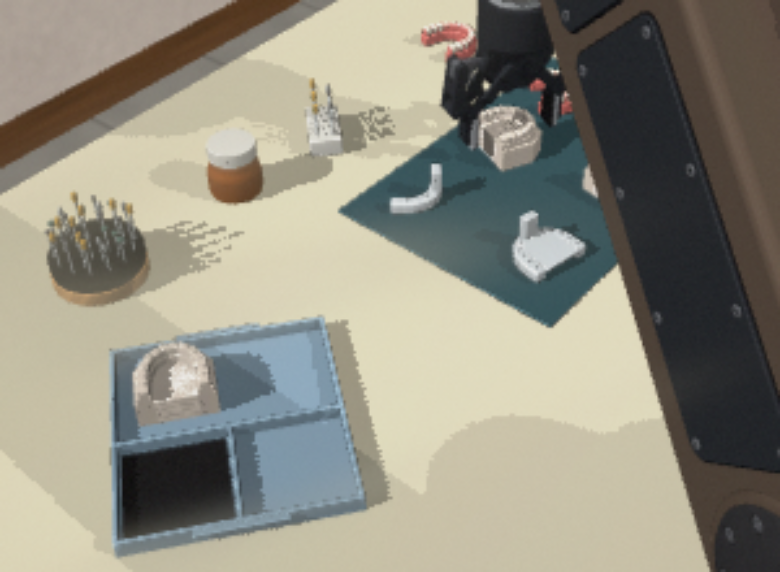

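The lower cast sits flat in the far-left of the long compartment, at about (175,380) px. The jaws straddle the upper cast at (508,135).

apply_moves(claw=1, deltas=[{"dx": 0, "dy": 0, "dz": 0, "wx": 0, "wy": 0, "wz": 0}, {"dx": 0, "dy": 0, "dz": 0, "wx": 0, "wy": 0, "wz": 0}, {"dx": 0, "dy": 0, "dz": 0, "wx": 0, "wy": 0, "wz": 0}, {"dx": 0, "dy": 0, "dz": 0, "wx": 0, "wy": 0, "wz": 0}, {"dx": 0, "dy": 0, "dz": 0, "wx": 0, "wy": 0, "wz": 0}])

```text
time: 8.8
tool_pos: [0.5876, -0.2395, 0.0219]
orientation: [0.974, -0.226, 0.001, 0.0]
contact_force: [0.1, 1.1, 5.7]
grip_width: 0.0531
grasp_force: 42.0
```

apply_moves(deltas=[{"dx": 0, "dy": 0, "dz": 0.02, "wx": 0, "wy": 0, "wz": 0}, {"dx": 0, "dy": 0, "dz": 0.06, "wx": 0, "wy": 0, "wz": 0}, {"dx": -0.002, "dy": 0.02, "dz": 0.085, "wx": 0, "wy": 0, "wz": 5}, {"dx": -0.005, "dy": 0.06, "dz": 0.085, "wx": 0, "wy": 0, "wz": 14}, {"dx": -0.009, "dy": 0.11, "dz": 0.085, "wx": 0, "wy": 0, "wz": 23}, {"dx": -0.013, "dy": 0.16, "dz": 0.085, "wx": 0, "wy": 0, "wz": 32}, {"dx": -0.016, "dy": 0.21, "dz": 0.085, "wx": 0, "wy": 0, "wz": 42}, {"dx": -0.02, "dy": 0.26, "dz": 0.085, "wx": 0, "wy": 0, "wz": 52}, {"dx": -0.024, "dy": 0.31, "dz": 0.085, "wx": 0, "wy": 0, "wz": 61}, {"dx": -0.028, "dy": 0.355, "dz": 0.085, "wx": 0, "wy": 0, "wz": 70}, {"dx": -0.03, "dy": 0.384, "dz": 0.085, "wx": 0, "wy": 0, "wz": 77.3}, {"dx": -0.03, "dy": 0.384, "dz": 0.085, "wx": 0, "wy": 0, "wz": 77.3}, {"dx": -0.03, "dy": 0.384, "dz": 0.055, "wx": 0, "wy": 0, "wz": 77.3}, {"dx": -0.03, "dy": 0.384, "dz": 0.025, "wx": 0, "wy": 0, "wz": 77.3}, {"dx": -0.03, "dy": 0.384, "dz": 0.01, "wx": 0, "wy": 0, "wz": 77.3}, {"dx": -0.03, "dy": 0.384, "dz": 0.005, "wx": 0, "wy": 0, "wz": 77.3}, {"dx": -0.03, "dy": 0.384, "dz": 0.003, "wx": 0, "wy": 0, "wz": 77.3}, {"dx": -0.03, "dy": 0.384, "dz": 0.003, "wx": 0, "wy": 0, "wz": 77.3}])

```text
time: 11.05
tool_pos: [0.5575, 0.1446, 0.0242]
orientation: [0.902, 0.432, 0.001, 0.0]
contact_force: [0.7, 0.6, -1.3]
grip_width: 0.0528
grasp_force: 43.1
```

apply_moves(deltas=[{"dx": 0, "dy": 0, "dz": -0.001, "wx": 0, "wy": 0, "wz": 0}, {"dx": 0, "dy": 0, "dz": -0.002, "wx": 0, "wy": 0, "wz": 0}, {"dx": 0, "dy": 0, "dz": -0.003, "wx": 0, "wy": 0, "wz": 0}, {"dx": 0, "dy": 0, "dz": -0.003, "wx": 0, "wy": 0, "wz": 0}])

```text
time: 11.55
tool_pos: [0.5573, 0.1447, 0.0218]
orientation: [0.902, 0.432, 0.0, 0.0]
contact_force: [-3.8, -0.7, 14.4]
grip_width: 0.0531
grasp_force: 44.9
```

apply_moves(claw=-0.45, deltas=[{"dx": 0, "dy": 0, "dz": 0.0013, "wx": 0, "wy": 0, "wz": 0}, {"dx": 0, "dy": 0, "dz": 0.0013, "wx": 0, "wy": 0, "wz": 0}, {"dx": 0, "dy": 0, "dz": 0.0013, "wx": 0, "wy": 0, "wz": 0}, {"dx": 0, "dy": 0, "dz": 0.015, "wx": 0, "wy": 0, "wz": 0}, {"dx": 0, "dy": 0, "dz": 0.05, "wx": 0, "wy": 0, "wz": 0}, {"dx": 0, "dy": 0, "dz": 0.08, "wx": 0, "wy": 0, "wz": 0}])

```text
time: 12.3
tool_pos: [0.5572, 0.1447, 0.1023]
orientation: [0.902, 0.432, 0.0, 0.0]
contact_force: [0.1, -0.1, 0.3]
grip_width: 0.0621
grasp_force: 0.0
```

apply_moves(claw=-1, force=25, deltas=[{"dx": 0.002, "dy": -0.03, "dz": 0, "wx": 0, "wy": 0, "wz": 6}, {"dx": 0.004, "dy": -0.08, "dz": 0, "wx": 0, "wy": 0, "wz": 14}, {"dx": 0.008, "dy": -0.13, "dz": 0, "wx": 0, "wy": 0, "wz": 22}, {"dx": 0.011, "dy": -0.18, "dz": 0, "wx": 0, "wy": 0, "wz": 31}, {"dx": 0.014, "dy": -0.235, "dz": 0, "wx": 0, "wy": 0, "wz": 40}, {"dx": 0.017, "dy": -0.29, "dz": 0, "wx": 0, "wy": 0, "wz": 48}, {"dx": 0.02, "dy": -0.345, "dz": 0, "wx": 0, "wy": 0, "wz": 57}, {"dx": 0.023, "dy": -0.4, "dz": 0, "wx": 0, "wy": 0, "wz": 66}, {"dx": 0.026, "dy": -0.455, "dz": 0, "wx": 0, "wy": 0, "wz": 75}, {"dx": 0.0275, "dy": -0.505, "dz": 0, "wx": 0, "wy": 0, "wz": 83.6}, {"dx": 0.0275, "dy": -0.505, "dz": 0, "wx": 0, "wy": 0, "wz": 83.6}, {"dx": 0.0275, "dy": -0.505, "dz": -0.03, "wx": 0, "wy": 0, "wz": 83.6}, {"dx": 0.0275, "dy": -0.505, "dz": -0.065, "wx": 0, "wy": 0, "wz": 83.6}, {"dx": 0.0275, "dy": -0.505, "dz": -0.081, "wx": 0, "wy": 0, "wz": 83.6}, {"dx": 0.0275, "dy": -0.505, "dz": -0.0815, "wx": 0, "wy": 0, "wz": 83.6}, {"dx": 0.0275, "dy": -0.505, "dz": -0.0815, "wx": 0, "wy": 0, "wz": 83.6}])

```text
time: 14.3
tool_pos: [0.5852, -0.3605, 0.0204]
orientation: [0.384, 0.923, -0.0, 0.001]
contact_force: [-0.4, -0.0, 0.4]
grip_width: 0.0854
grasp_force: 0.0
```

```bash
python3 - <<'E'
from h import *
im,d,W=snap('side'); cv2.imwrite('pics/s4.png',cv2.resize(im[120:340,100:400],None,fx=2.6,fy=2.6))
E
```

```text
(no output)
```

View pics/s4.png

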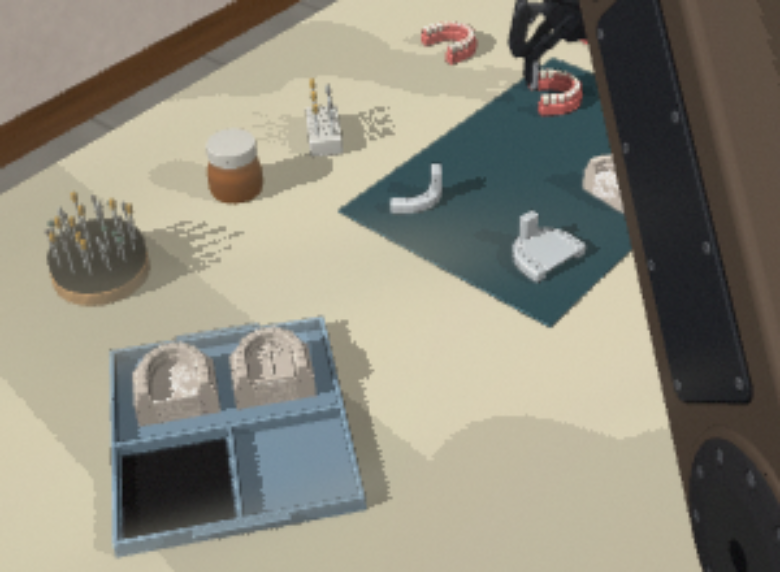

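Both casts sit side by side in the long compartment, at (175,380) and (272,365) px. The near finger is in the denture's opening at (530,75). I'm closing on the front arch.

apply_moves(claw=1, deltas=[{"dx": 0, "dy": 0, "dz": 0, "wx": 0, "wy": 0, "wz": 0}, {"dx": 0, "dy": 0, "dz": 0, "wx": 0, "wy": 0, "wz": 0}, {"dx": 0, "dy": 0, "dz": 0, "wx": 0, "wy": 0, "wz": 0}, {"dx": 0, "dy": 0, "dz": 0, "wx": 0, "wy": 0, "wz": 0}, {"dx": 0, "dy": 0, "dz": 0, "wx": 0, "wy": 0, "wz": 0}, {"dx": 0, "dy": 0, "dz": 0, "wx": 0, "wy": 0, "wz": 0}, {"dx": 0, "dy": 0, "dz": 0, "wx": 0, "wy": 0, "wz": 0}, {"dx": 0, "dy": 0, "dz": 0, "wx": 0, "wy": 0, "wz": 0}])

```text
time: 15.35
tool_pos: [0.5847, -0.3605, 0.0192]
orientation: [0.384, 0.923, -0.0, 0.0]
contact_force: [-2.0, -1.6, 4.1]
grip_width: 0.015
grasp_force: 24.8
```

apply_moves(deltas=[{"dx": 0, "dy": 0, "dz": 0.02, "wx": 0, "wy": 0, "wz": 0}, {"dx": 0, "dy": 0, "dz": 0.06, "wx": 0, "wy": 0, "wz": 0}, {"dx": -0.001, "dy": 0.02, "dz": 0.085, "wx": 0, "wy": 0, "wz": 0}, {"dx": -0.005, "dy": 0.06, "dz": 0.085, "wx": 0, "wy": 0, "wz": 1}, {"dx": -0.01, "dy": 0.11, "dz": 0.085, "wx": 0, "wy": 0, "wz": 1.5}, {"dx": -0.015, "dy": 0.165, "dz": 0.085, "wx": 0, "wy": 0, "wz": 2}, {"dx": -0.02, "dy": 0.22, "dz": 0.085, "wx": 0, "wy": 0, "wz": 2.5}, {"dx": -0.025, "dy": 0.275, "dz": 0.085, "wx": 0, "wy": 0, "wz": 3}, {"dx": -0.03, "dy": 0.33, "dz": 0.085, "wx": 0, "wy": 0, "wz": 3.5}, {"dx": -0.035, "dy": 0.385, "dz": 0.085, "wx": 0, "wy": 0, "wz": 4}, {"dx": -0.04, "dy": 0.44, "dz": 0.085, "wx": 0, "wy": 0, "wz": 4.5}, {"dx": -0.045, "dy": 0.495, "dz": 0.085, "wx": 0, "wy": 0, "wz": 5}, {"dx": -0.05, "dy": 0.55, "dz": 0.085, "wx": 0, "wy": 0, "wz": 5.5}, {"dx": -0.054, "dy": 0.595, "dz": 0.085, "wx": 0, "wy": 0, "wz": 6}, {"dx": -0.0565, "dy": 0.619, "dz": 0.085, "wx": 0, "wy": 0, "wz": 6.4}, {"dx": -0.0565, "dy": 0.619, "dz": 0.085, "wx": 0, "wy": 0, "wz": 6.4}, {"dx": -0.0565, "dy": 0.619, "dz": 0.06, "wx": 0, "wy": 0, "wz": 6.4}, {"dx": -0.0565, "dy": 0.619, "dz": 0.04, "wx": 0, "wy": 0, "wz": 6.4}, {"dx": -0.0565, "dy": 0.619, "dz": 0.04, "wx": 0, "wy": 0, "wz": 6.4}])

```text
time: 17.73
tool_pos: [0.5278, 0.2576, 0.0585]
orientation: [0.333, 0.943, -0.001, -0.001]
contact_force: [0.4, 0.4, 0.4]
grip_width: 0.0147
grasp_force: 24.6
```

```bash
python3 - <<'E'
from h import *
im,d,W=snap('side'); cv2.imwrite('pics/s5.png',cv2.resize(im[200:340,120:300],None,fx=4,fy=4))
im,d,W=snap('top'); cv2.imwrite('pics/t5.png',cv2.resize(im[160:290,90:260],None,fx=4.5,fy=4.5))
E
```

```text
(no output)
```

View pics/s5.png

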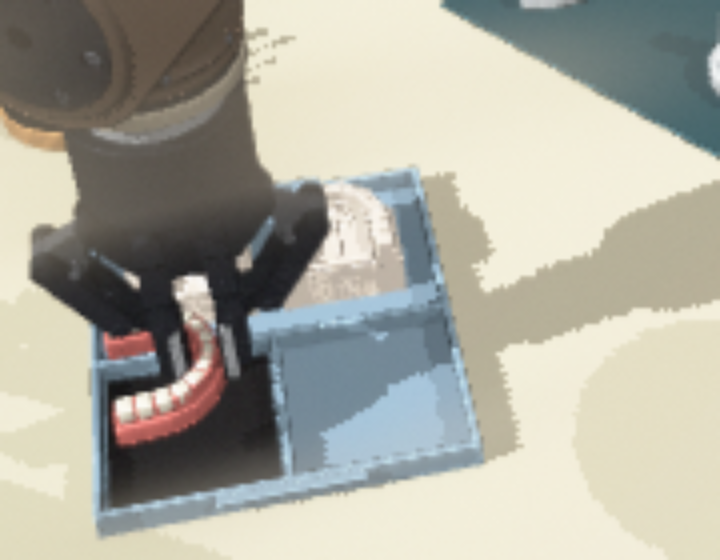

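The denture hangs level over the pad compartment: its near leg is at about (170,420) px and the finger at (230,350). The front clears the divider.

apply_moves(deltas=[{"dx": 0, "dy": 0, "dz": -0.02, "wx": 0, "wy": 0, "wz": 0}, {"dx": 0, "dy": 0, "dz": -0.03, "wx": 0, "wy": 0, "wz": 0}, {"dx": 0, "dy": 0, "dz": -0.034, "wx": 0, "wy": 0, "wz": 0}, {"dx": 0, "dy": 0, "dz": -0.036, "wx": 0, "wy": 0, "wz": 0}, {"dx": 0, "dy": 0, "dz": -0.037, "wx": 0, "wy": 0, "wz": 0}, {"dx": 0, "dy": 0, "dz": -0.037, "wx": 0, "wy": 0, "wz": 0}])

```text
time: 18.58
tool_pos: [0.5283, 0.2587, 0.0223]
orientation: [0.332, 0.943, 0.0, 0.0]
contact_force: [0.6, 0.3, 0.3]
grip_width: 0.0147
grasp_force: 24.6
```

apply_moves(deltas=[{"dx": 0, "dy": 0, "dz": -0.0007, "wx": 0, "wy": 0, "wz": 0}, {"dx": 0, "dy": 0, "dz": -0.0012, "wx": 0, "wy": 0, "wz": 0}, {"dx": 0, "dy": 0, "dz": -0.0015, "wx": 0, "wy": 0, "wz": 0}, {"dx": 0, "dy": 0, "dz": -0.0015, "wx": 0, "wy": 0, "wz": 0}])

```text
time: 19.08
tool_pos: [0.5283, 0.2587, 0.0211]
orientation: [0.332, 0.943, 0.0, 0.0]
contact_force: [-2.4, 0.7, 7.1]
grip_width: 0.0145
grasp_force: 25.4
```

apply_moves(claw=0.36, deltas=[{"dx": 0, "dy": 0, "dz": 0.001, "wx": 0, "wy": 0, "wz": 0}, {"dx": 0, "dy": 0, "dz": 0.001, "wx": 0, "wy": 0, "wz": 0}, {"dx": 0, "dy": 0, "dz": 0.001, "wx": 0, "wy": 0, "wz": 0}])

```text
time: 19.45
tool_pos: [0.5281, 0.2586, 0.0214]
orientation: [0.332, 0.943, 0.0, -0.0]
contact_force: [-0.2, 0.2, 0.8]
grip_width: 0.0271
grasp_force: 0.0
```

apply_moves(deltas=[{"dx": 0, "dy": 0, "dz": 0.01, "wx": 0, "wy": 0, "wz": 0}, {"dx": 0, "dy": 0, "dz": 0.04, "wx": 0, "wy": 0, "wz": 0}, {"dx": 0, "dy": 0, "dz": 0.079, "wx": 0, "wy": 0, "wz": 0}])

```text
time: 19.82
tool_pos: [0.5278, 0.2585, 0.1014]
orientation: [0.332, 0.943, -0.0, -0.0]
contact_force: [0.2, 0.3, 0.1]
grip_width: 0.0273
grasp_force: 0.0
```

apply_moves(claw=-1, deltas=[{"dx": -0.003, "dy": -0.03, "dz": 0, "wx": 0, "wy": 0, "wz": -6}, {"dx": -0.009, "dy": -0.08, "dz": 0, "wx": 0, "wy": 0, "wz": -14}, {"dx": -0.014, "dy": -0.13, "dz": 0, "wx": 0, "wy": 0, "wz": -23}, {"dx": -0.02, "dy": -0.185, "dz": 0, "wx": 0, "wy": 0, "wz": -32}, {"dx": -0.026, "dy": -0.24, "dz": 0, "wx": 0, "wy": 0, "wz": -41}, {"dx": -0.032, "dy": -0.295, "dz": 0, "wx": 0, "wy": 0, "wz": -50}, {"dx": -0.037, "dy": -0.345, "dz": 0, "wx": 0, "wy": 0, "wz": -58}, {"dx": -0.041, "dy": -0.38, "dz": 0, "wx": 0, "wy": 0, "wz": -63.1}, {"dx": -0.041, "dy": -0.38, "dz": 0, "wx": 0, "wy": 0, "wz": -63.1}, {"dx": -0.041, "dy": -0.38, "dz": -0.03, "wx": 0, "wy": 0, "wz": -63.1}, {"dx": -0.041, "dy": -0.38, "dz": -0.06, "wx": 0, "wy": 0, "wz": -63.1}, {"dx": -0.041, "dy": -0.38, "dz": -0.07, "wx": 0, "wy": 0, "wz": -63.1}, {"dx": -0.041, "dy": -0.38, "dz": -0.07, "wx": 0, "wy": 0, "wz": -63.1}])

```text
time: 21.45
tool_pos: [0.4872, -0.1208, 0.0306]
orientation: [0.776, 0.63, -0.0, -0.0]
contact_force: [0.5, 0.3, -0.2]
grip_width: 0.0857
grasp_force: 0.0
```

```bash
python3 - <<'E'
from h import *
im,d,W=snap('side'); cv2.imwrite('pics/s6.png',cv2.resize(im[120:340,120:400],None,fx=2.7,fy=2.7))
E
```

```text
(no output)
```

View pics/s6.png

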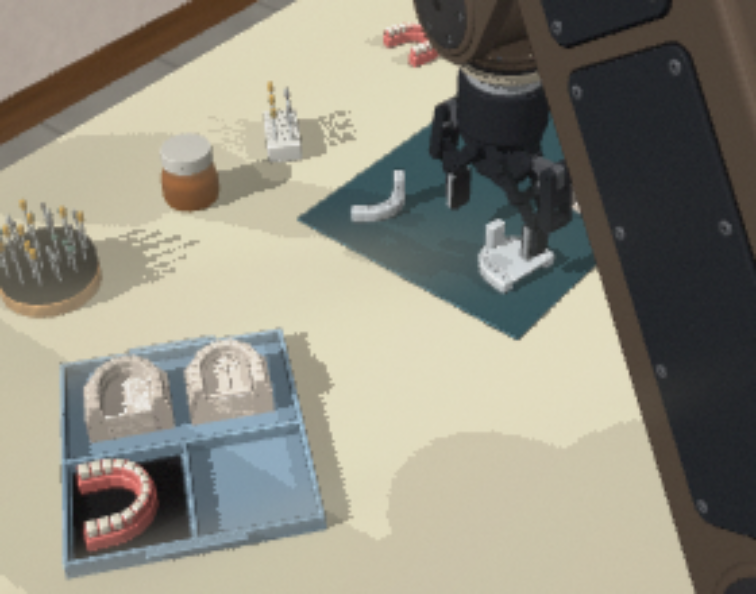

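The denture lies flat on the pad at about (118,505) px. The tray handle at (495,237) stands between the open fingers, so I'm closing on it.

apply_moves(claw=1, deltas=[{"dx": 0, "dy": 0, "dz": 0, "wx": 0, "wy": 0, "wz": 0}, {"dx": 0, "dy": 0, "dz": 0, "wx": 0, "wy": 0, "wz": 0}, {"dx": 0, "dy": 0, "dz": 0, "wx": 0, "wy": 0, "wz": 0}, {"dx": 0, "dy": 0, "dz": 0, "wx": 0, "wy": 0, "wz": 0}, {"dx": 0, "dy": 0, "dz": 0, "wx": 0, "wy": 0, "wz": 0}, {"dx": 0, "dy": 0, "dz": 0, "wx": 0, "wy": 0, "wz": 0}, {"dx": 0, "dy": 0, "dz": 0, "wx": 0, "wy": 0, "wz": 0}, {"dx": 0, "dy": 0, "dz": 0, "wx": 0, "wy": 0, "wz": 0}, {"dx": 0, "dy": 0, "dz": 0, "wx": 0, "wy": 0, "wz": 0}])

```text
time: 22.62
tool_pos: [0.4872, -0.1214, 0.0307]
orientation: [0.777, 0.63, 0.0, 0.0]
contact_force: [-1.0, 0.6, 5.9]
grip_width: 0.0091
grasp_force: 28.7
```

apply_moves(deltas=[{"dx": 0, "dy": 0, "dz": 0.015, "wx": 0, "wy": 0, "wz": 0}, {"dx": 0, "dy": 0, "dz": 0.05, "wx": 0, "wy": 0, "wz": 0}, {"dx": 0.001, "dy": 0.02, "dz": 0.07, "wx": 0, "wy": 0, "wz": -2}, {"dx": 0.002, "dy": 0.06, "dz": 0.07, "wx": 0, "wy": 0, "wz": -5}, {"dx": 0.004, "dy": 0.11, "dz": 0.07, "wx": 0, "wy": 0, "wz": -10}, {"dx": 0.006, "dy": 0.16, "dz": 0.07, "wx": 0, "wy": 0, "wz": -15}, {"dx": 0.008, "dy": 0.21, "dz": 0.07, "wx": 0, "wy": 0, "wz": -19}, {"dx": 0.009, "dy": 0.26, "dz": 0.07, "wx": 0, "wy": 0, "wz": -23}, {"dx": 0.01, "dy": 0.295, "dz": 0.07, "wx": 0, "wy": 0, "wz": -26}, {"dx": 0.0105, "dy": 0.309, "dz": 0.07, "wx": 0, "wy": 0, "wz": -26.9}, {"dx": 0.0105, "dy": 0.309, "dz": 0.06, "wx": 0, "wy": 0, "wz": -26.9}, {"dx": 0.0105, "dy": 0.309, "dz": 0.03, "wx": 0, "wy": 0, "wz": -26.9}, {"dx": 0.0105, "dy": 0.309, "dz": 0.025, "wx": 0, "wy": 0, "wz": -26.9}, {"dx": 0.0105, "dy": 0.309, "dz": 0.025, "wx": 0, "wy": 0, "wz": -26.9}])

```text
time: 24.38
tool_pos: [0.4977, 0.187, 0.0556]
orientation: [0.902, 0.432, -0.0, -0.0]
contact_force: [-0.3, -0.1, 0.2]
grip_width: 0.0094
grasp_force: 27.9
```

```bash
python3 - <<'E'
from h import *
im,d,W=snap('side'); cv2.imwrite('pics/s7.png',cv2.resize(im[200:340,120:300],None,fx=4,fy=4))
E
```

```text
(no output)
```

View pics/s7.png

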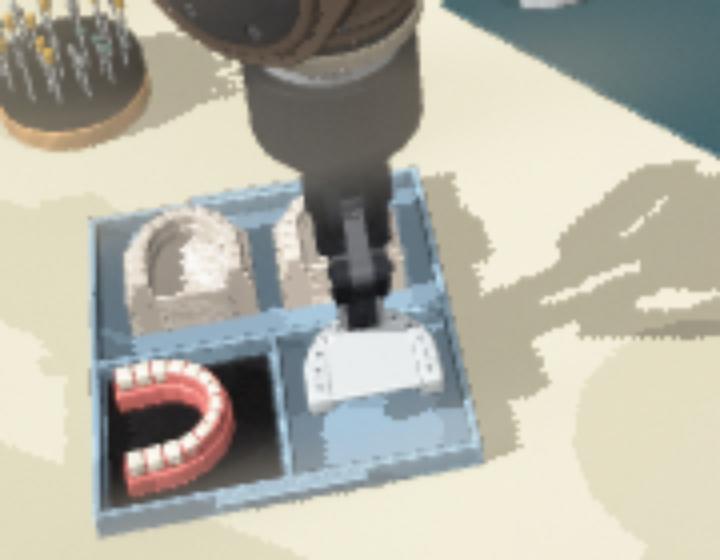

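The tray hangs level over the bare compartment at about (370,365) px and will drop down-image into it. I'm lowering it.

apply_moves(deltas=[{"dx": 0, "dy": 0, "dz": -0.012, "wx": 0, "wy": 0, "wz": 0}, {"dx": 0, "dy": 0, "dz": -0.019, "wx": 0, "wy": 0, "wz": 0}, {"dx": 0, "dy": 0, "dz": -0.022, "wx": 0, "wy": 0, "wz": 0}, {"dx": 0, "dy": 0, "dz": -0.0235, "wx": 0, "wy": 0, "wz": 0}, {"dx": 0, "dy": 0, "dz": -0.0245, "wx": 0, "wy": 0, "wz": 0}, {"dx": 0, "dy": 0, "dz": -0.025, "wx": 0, "wy": 0, "wz": 0}, {"dx": 0, "dy": 0, "dz": -0.025, "wx": 0, "wy": 0, "wz": 0}])

```text
time: 25.3
tool_pos: [0.4977, 0.1877, 0.0308]
orientation: [0.902, 0.432, 0.0, 0.0]
contact_force: [-0.4, 0.2, 1.4]
grip_width: 0.0092
grasp_force: 28.2
```

apply_moves(deltas=[{"dx": 0, "dy": 0, "dz": -0.0005, "wx": 0, "wy": 0, "wz": 0}, {"dx": 0, "dy": 0, "dz": -0.0008, "wx": 0, "wy": 0, "wz": 0}, {"dx": 0, "dy": 0, "dz": -0.0008, "wx": 0, "wy": 0, "wz": 0}])

```text
time: 25.68
tool_pos: [0.4978, 0.1876, 0.0307]
orientation: [0.902, 0.432, 0.0, 0.0]
contact_force: [-2.4, -1.0, 13.8]
grip_width: 0.0093
grasp_force: 29.8
```

apply_moves(claw=0.4, deltas=[{"dx": 0, "dy": 0, "dz": 0.0008, "wx": 0, "wy": 0, "wz": 0}, {"dx": 0, "dy": 0, "dz": 0.0008, "wx": 0, "wy": 0, "wz": 0}, {"dx": 0, "dy": 0, "dz": 0.0008, "wx": 0, "wy": 0, "wz": 0}])

```text
time: 26.05
tool_pos: [0.4976, 0.1876, 0.0304]
orientation: [0.902, 0.432, -0.0, 0.0]
contact_force: [-0.7, 0.4, 0.4]
grip_width: 0.026
grasp_force: 0.0
```

apply_moves(deltas=[{"dx": 0, "dy": 0, "dz": 0.015, "wx": 0, "wy": 0, "wz": 0}, {"dx": 0, "dy": 0, "dz": 0.05, "wx": 0, "wy": 0, "wz": 0}, {"dx": 0, "dy": 0, "dz": 0.1, "wx": 0, "wy": 0, "wz": 0}, {"dx": 0, "dy": -0.05, "dz": 0.13, "wx": 0, "wy": 0, "wz": 0}, {"dx": 0, "dy": -0.1, "dz": 0.13, "wx": 0, "wy": 0, "wz": 0}, {"dx": 0, "dy": -0.15, "dz": 0.13, "wx": 0, "wy": 0, "wz": 0}, {"dx": 0, "dy": -0.2, "dz": 0.13, "wx": 0, "wy": 0, "wz": 0}, {"dx": 0, "dy": -0.25, "dz": 0.13, "wx": 0, "wy": 0, "wz": 0}, {"dx": 0, "dy": -0.25, "dz": 0.13, "wx": 0, "wy": 0, "wz": 0}])

```text
time: 27.18
tool_pos: [0.4977, -0.065, 0.1614]
orientation: [0.903, 0.43, 0.0, 0.0]
contact_force: [0.3, -0.0, -0.2]
grip_width: 0.0256
grasp_force: 0.0
```

```bash
python3 - <<'E'
from h import *
for n in('side','top'):
    im,d,W=snap(n)
    im=im[120:340,120:400] if n=='side' else im[150:290,80:260]
    cv2.imwrite(f'pics/{n}8.png',cv2.resize(im,None,fx=2.7,fy=2.7) if n=='side' else cv2.resize(im,None,fx=4,fy=4))
    c,s=np.cos(np.radians(-38.8)),np.sin(np.radians(-38.8))
    P=W*1000; dx,dy=P[...,0]-547.5,P[...,1]-203.4; x=c*dx+s*dy;y=-s*dx+c*dy
    for nm,b,lo in(('castA',(0,88,0,83),12),('castB',(0,88,-83,0),12),('dent',(-88,-11,5,83),10),('tray',(-88,-11,-83,-5),8)):
        m=(x>b[0])&(x<b[1])&(y>b[2])&(y<b[3])&(P[...,2]>lo)
        r=cv2.minAreaRect(np.c_[x[m],y[m]].astype(np.float32)); print(n,nm,m.sum(),np.round(r[0]),np.round(r[1]),round(r[2]),'z95',np.percentile(P[...,2][m],95).round(1))
E
```

```text
side castA 761 [44. 38.] [53. 64.] 1 z95 41.2
side castB 726 [ 43. -39.] [52. 64.] 1 z95 40.7
side dent 570 [-49.  50.] [63. 53.] 4 z95 28.6
side tray 706 [-48. -45.] [52. 65.] 1 z95 36.4
top castA 483 [43. 39.] [54. 65.] 1 z95 40.4
top castB 481 [ 43. -38.] [65. 54.] 90 z95 41.0
top dent 241 [-50.  50.] [61. 52.] 4 z95 28.3
top tray 411 [-46. -46.] [65. 61.] 85 z95 35.7
```

View pics/side8.png

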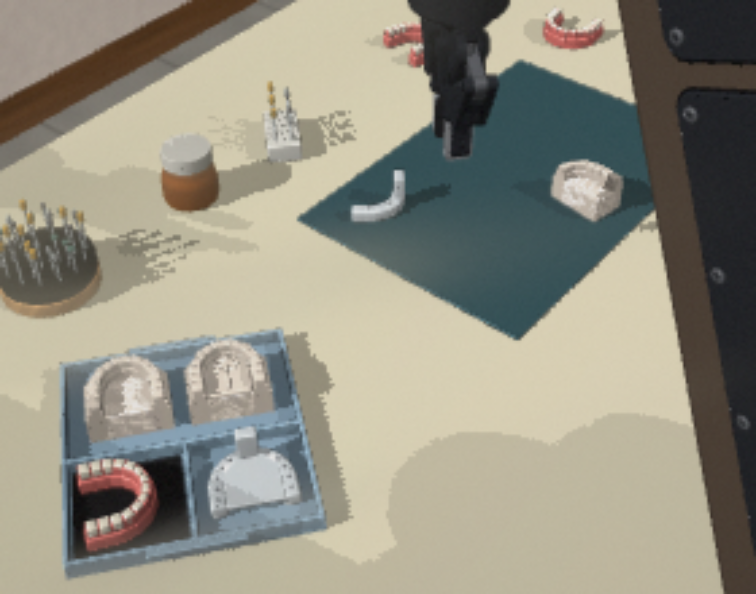

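View pics/top8.png

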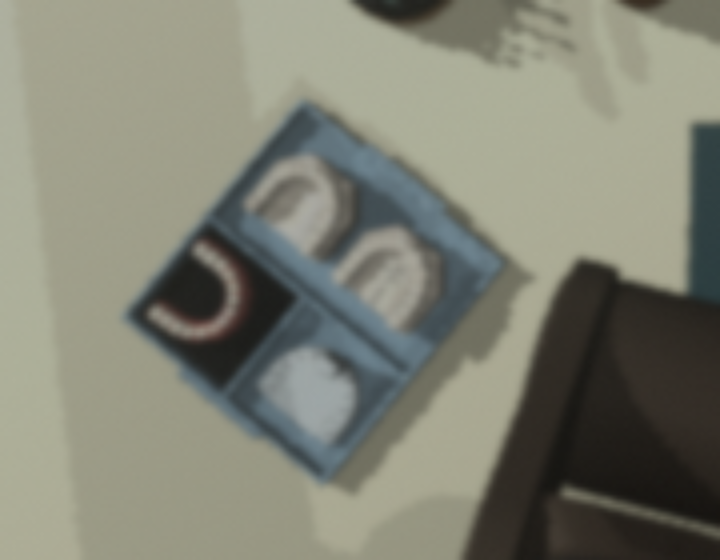

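All four pieces lie flat in their compartments. In the side view they are at (125,395), (228,380), (118,505) and (252,480) px. The half-arch pieces at (380,200) and (587,188) and the bystanders have not moved.

```bash
python3 -c "
from plant import ticket
print(ticket.close_job())"
```

```text
the job is handed in; nothing more can be done
None
```

The job is done and handed in: both full casts, the denture and the full tray sit flat in their compartments, and the half-arch pieces, burs and jar were left untouched (about 27 s of the 96 s used).

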